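Angle a batten past the bench dog into its bay

TASK

Push the loose wooden batten over the bench top into the three-sided wooden bay: its left end has to go in first, behind the upright steel post, and then its right end is swung in, until the batten lies flat along the back fence, between the two end stops. Only push it with the fingers; it must stay down on the bench the whole time, never lifted or tipped over. Leave the other things where they are.

Things in the scene. Friction and masses are not known exactly. Their poses are not given: they have to be found in the camera images.
- bay: Fixed three-sided bay of wooden strips, 300 mm long inside, open to the robot, its floor the bench itself. Origin: middle of the back fence's inner face, at bench level; x points through the fence, away from the opening (inside is negative x), y left along the fence, z up. The fence is 22 mm thick, 35 mm high.
- stop_left (a point): Foot of the left end stop, middle of its inner face (25 mm in front of the fence). Both end stops are 22 mm thick, 35 mm high and reach 50 mm out from the fence; inner faces at bay y = +150 and -150 mm.
- stop_right (a point): The same for the right end stop (bay y = -150 mm).
- post_foot (a point): Centre of the foot of the fixed round steel post, 22 mm in diameter, 60 mm high, at bay x = -71, y = +65 mm. Between post and fence 60 mm are free; between post and right end stop 204 mm, less than the batten's length, so it cannot go in straight.
- batten_mid (a point): Centre (half-way up) of the loose pale wooden batten, a plain bar 240 mm long, 30 mm wide and 40 mm high, about 0.16 kg, lying on the bench in front of the bay. Its y axis runs along its length towards its left end, its x axis across it, away from the robot; z up.
- end_left (a point): Middle of the batten's left end face (120 mm from its centre, 20 mm above the bench): the end that goes behind the post.
- end_right (a point): Middle of the batten's right end face (120 mm from its centre, 20 mm above the bench). The big fixed tool case stands on the bench beyond it: keep the gripper clear of that.
- batten: The same batten; origin at the centre of its underside, axes as for its centre.
- marker: Bystander: marker pen, 135 mm long, lying behind the fence; origin at its underside. Leave it where it is.
- lens_cap: Bystander: small round black pot with a lid, 56 mm across, 36 mm tall; origin at its underside. Leave it where it is.
- spanner_1: Bystander: combination spanner, 192 mm long, 6 mm thick; origin at its underside. Leave it where it is.
- insul_tape: Bystander: roll of black tape, 59 mm across, 19 mm high, lying flat; origin at its underside. Leave it where it is.

How it is judged:
By the outcome, as a careful person would: the job done as asked, in the order asked, and still so for the second after the job is handed in, with the robot touching nothing.
It also fails if it takes over 61 s, if anything falls off the work surface, if the arm or the gripper's body presses on something with over 40 N, if the wrist force passes 120 N, or if a joint passes its speed limit or range.

ROBOT

A 6-joint arm with a two-finger parallel gripper is mounted at the origin on a cart in front of the work surface, level with it; the furniture and walls round the work are solid. World frame = base frame: x ahead of the robot, y to its left, z up, the work surface at z = 0. Lengths are in m, angles in rad, forces in N, time in s.
With the tool pointing down it reaches from about 0.35 to 0.85 m from the base axis. Payload 8.1 kg.
Tool frame: the origin (TCP) lies on the centre line of the jaws, within the pads' length; the fingertips stand robot.tips_ahead ahead of it and the grasp point (between the pads) lies 8 mm behind it (robot.tips_ahead is the distance from the TCP to the fingertips, in m); z points along the fingers, y is the direction in which the jaws open and shut (so a half turn about z gives the same grasp; the last joint's range is limited). The gripper opens to 93 mm and grips with 3 to 60 N. Pads are 15 mm wide; open, the fingers measure 128 mm over their backs; the gripper's body (75 mm by 188 mm) begins 65 mm behind the grasp point.
Start: joints at [-1.309, 0.13, 1.488, -0, 1.523, -0.085], TCP at [0.204, -0.564, 0.23] pointing down, gripper open.
Joint ranges: [-2.96, 2.96], [-0.89, 2.26], [0.02, 2.5], [-1.34, 4.48], [0, 2.73], [-2.66, 2.66]. Speed limits (rad/s): [2.39, 2.39, 2.79, 3.14, 3.14, 3.14].

INTERFACE

Orientations are given as a rotation vector (axis times angle).
In Python, from plant import monitor, eyes, job, robot gives the robot as it stands.
- The arm moves only by the tool servo_tool, never from a script. Its argument "plan" is a list that holds one entry, the list of rows, each a list of 7 numbers: the closure, from -1 (fully open) to 1 (shut), so that 0 is half open, then the shift along the world's x, y, z in mm, then the turn, a rotation vector about the world's x, y, z in rad. In form: [[[hand, dx, dy, dz, ax, ay, az], ...]]. A call has 1 to 12 rows; each row shifts and turns the commanded pose from where the row before left it; what a row does not reach is not made up. A row lasts 1/10 s, in which the tool goes at most 50 mm and 8.59 degrees, less where a joint would pass 70% of its speed; a pose out of reach is approached as far as the arm can. A call with a gripper value outside its range is refused whole. The fingers move at their own pace and stop on an object; "force" is the grip in N (left out, the last holds). Time passes only in rows, so rows that do not move let the fingers close. It gives the time, the measured TCP pose, the force and the opening at its end, in the units of the state.
- monitor.read_state(): the state, without advancing time (a new reading comes with each control period).
- eyes.read_camera(name): name is "scene" or "side" or "wrist"; returns the picture (480x640x3 uint8, red, green, blue); there is no depth.
- eyes.camera_info(name): a dict with "mtx" (3x3 intrinsics, pixels), "R" (3x3) and "t" (3): a world point X has camera coordinates R X + t. Camera axes: x right, y down, z forward; pixel columns grow to the right and rows downward; lengths in m; the calibration is good to about 2 mm. A picture is of the moment at which its call begins: read the wrist's pose just before it. camera_info takes no time and is no camera call; for the wrist camera it gives the pose at the moment of the call.
- job.close_job(): hands the job in, once; it reports no verdict.
The state is a dict: "t": time; "q": joint angles; "dq": joint speeds; "joint_torque": joint torques, N m; "tool_pos": TCP position; "orientation": TCP orientation; "force": force on the tool from outside, world axes, zero at the start; "wrist_torque": the same for the moment, N m; "opening": finger opening in m.
Only numpy, scipy, OpenCV 4.12 (cv2) and the standard library are available. Lean on these libraries where they do the work, as an engineer would, in place of code of your own. Each camera call takes 0.05 s, during which the arm holds its last target. There are 200 camera calls.

## Working session

There is one attempt and no reset: what is moved stays moved. The work goes in short steps, Python scripts to look and compute and a tool call to move; the robot and the scene stay as the last step left them, time stands still between calls to the robot, and variables do not carry over. Pictures are saved under pics/ and viewed, about 8 in all and at most 12, crops included, and the job is handed in when it is done.

Besides the shell and the picture viewer there is one more tool, called after "Call:" as name(argument=value, ...), one argument or row to a line, values as JSON. servo_tool: Moves the arm, as the interface text tells. Its arguments: {"type":"object","properties":{"plan":{"type":"array"},"force":{"type":"number"}},"required":["plan"]}

```bash
mkdir -p pics
python3 - <<'E'
from plant import monitor, eyes, job, robot
import cv2
s=monitor.read_state();print(s['t'],s['tool_pos'],s['orientation'],s['force'],s['opening'],robot.tips_ahead)
for n in ("scene","side"):
    im=eyes.read_camera(n);cv2.imwrite(f"pics/{n}0.png",im[:,:,::-1])
    c=eyes.camera_info(n);print(n,c['mtx'].tolist(),(-c['R'].T@c['t']).round(3),c['R'].round(3).tolist())
E
```

```text
0.0 [ 0.20380899 -0.56374222  0.22860912] [-3.09270120e+00 -5.41661544e-01  2.28730523e-04] [-0.37860212 -0.63372491 -0.39313375] 0.09328758651906702 0.011
scene [[577.718322056347, 0.0, 322.5505455440084], [0.0, 577.718322056347, 250.47636184943076], [0.0, 0.0, 1.0]] [-0.108  1.288  0.742] [[-0.866, -0.501, 0.009], [-0.248, 0.413, -0.876], [0.435, -0.761, -0.482]]
side [[513.803590324278, 0.0, 315.03572854621774], [0.0, 513.803590324278, 236.88640869960528], [0.0, 0.0, 1.0]] [0.338 1.135 0.838] [[-0.982, -0.19, -0.005], [-0.116, 0.62, -0.776], [0.15, -0.761, -0.631]]
```

View pics/scene0.png

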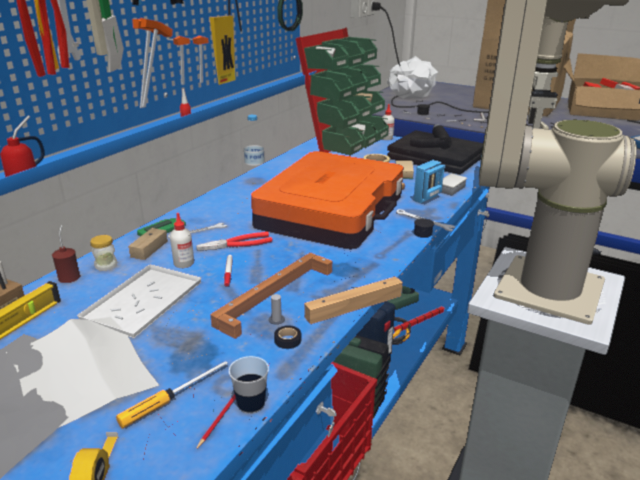

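View pics/side0.png

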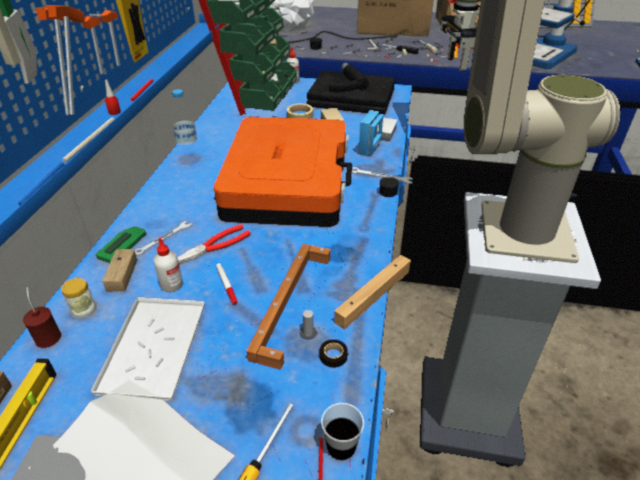

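Both pictures show the bay (scene about (212–330, 255–330)), the post at (277,308), the tape at (288,337) and the batten from (308,310) to (400,288). I'll enlarge these to pick out corners.

Run:
```python
import cv2
a=cv2.imread('pics/side0.png')[235:385,235:425];cv2.imwrite('pics/side0c.png',cv2.resize(a,None,fx=4,fy=4,interpolation=cv2.INTER_CUBIC))
a=cv2.imread('pics/scene0.png')[245:365,205:405];cv2.imwrite('pics/scene0c.png',cv2.resize(a,None,fx=4,fy=4,interpolation=cv2.INTER_CUBIC))
```

```text
(no output)
```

View pics/side0c.png

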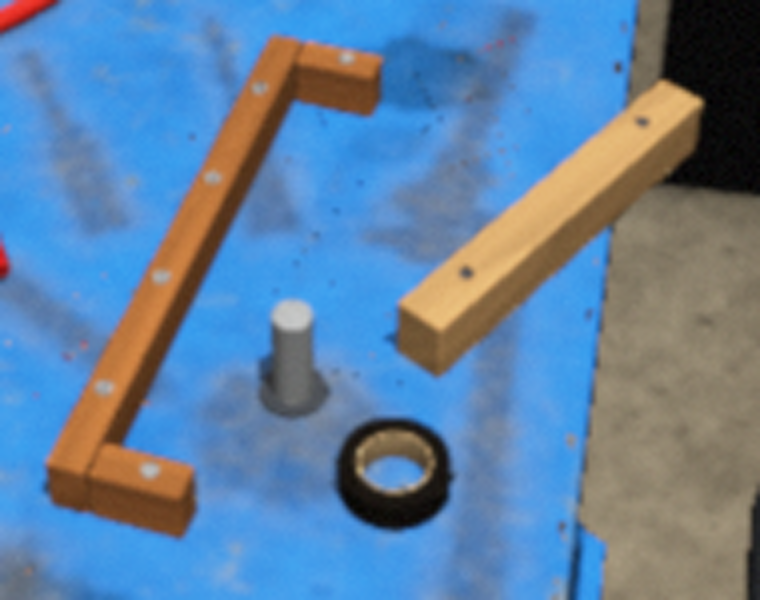

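View pics/scene0c.png

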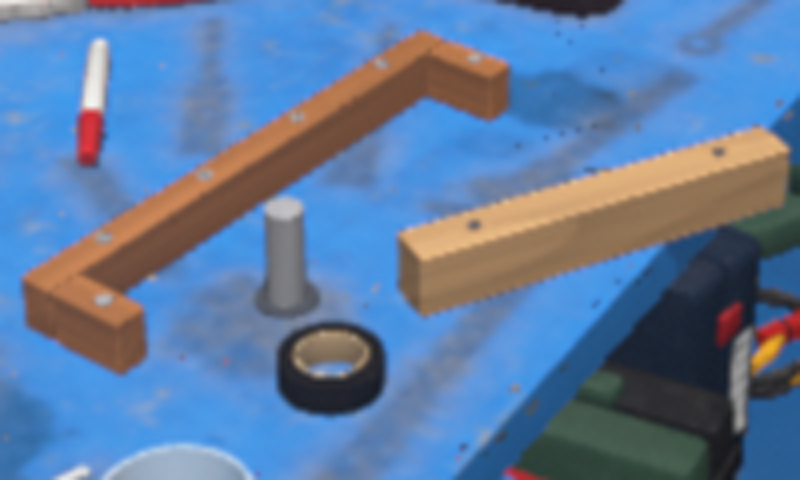

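```bash
cat > h.py <<'E'
import numpy as np
from plant import monitor, eyes, job, robot
OFF={'side':(235,235),'scene':(205,245)}
def ray(n,uv,z):
    c=eyes.camera_info(n);p=np.array(uv,float)
    d=c['R'].T@np.linalg.solve(c['mtx'],[p[0],p[1],1]);o=-c['R'].T@c['t']
    return (o+d*(z-o[2])/d[2])[:2]
def crop(n,uv,z,off=None,k=4):
    o=(off or OFF)[n];return ray(n,((uv[0]+.5)/k-.5+o[0],(uv[1]+.5)/k-.5+o[1]),z)
def fit(M,P):   # 2D rigid: P = R M + t
    M=np.array(M,float);P=np.array(P);a=M-M.mean(0);b=P-P.mean(0)
    th=np.arctan2((a[:,0]*b[:,1]-a[:,1]*b[:,0]).sum(),(a*b).sum())
    R=np.array([[np.cos(th),-np.sin(th)],[np.sin(th),np.cos(th)]]);t=P.mean(0)-R@M.mean(0)
    return th,t,(P-M@R.T-t)
E
python3 - <<'E'
from h import *
np.set_printoptions(precision=1,suppress=True)
B=[(15,120),(-15,120),(-15,-120),(15,-120)]
bat={'side':[(399,305),(442,335),(704,103),(662,80)],'scene':[(400,235),(420,257),(790,150),(765,128)]}
Y=[(22,172),(22,-172),(-50,172),(-50,150),(0,150),(-50,-172),(0,-150)]
bay={'side':[(50,463),(278,36),(183,500),(193,466),(110,443),(382,60),(299,73)],'scene':[(25,283),(425,33),(120,325),(143,308),(80,273),(508,68),(428,68)]}
po={'side':(293,316),'scene':(285,208)};ta={'side':(394,462),'scene':(331,350)}
for n in bat:
    th,t,r=fit(B,[crop(n,p,.04)*1000 for p in bat[n]]);print(n,'batten',th,t,r.tolist())
    th,t,r=fit(Y,[crop(n,p,.035)*1000 for p in bay[n]]);print('bay',round(th,3),t,np.round(r).tolist())
    R=np.array([[np.cos(th),-np.sin(th)],[np.sin(th),np.cos(th)]])
    print('post',crop(n,po[n],.06)*1000,R@[-71,65]+t,'tape',crop(n,ta[n],.019)*1000)
    for p in ([(635,10),(600,270),(580,500)] if n=='side' else [(800,95),(600,340),(460,478)]): print('edge',crop(n,p,0)*1000)
E
```

```text
side batten -0.5426810137069925 [367.5 311.5] [[-0.4516426757862746, -0.6117604944748223], [0.14841103477266415, 0.3159472268134209], [0.3575587480809759, 0.37757357312671047], [-0.0543271070671949, -0.08176030546508173]]
bay -0.125 [551.5 370.4] [[-2.0, -3.0], [-1.0, 0.0], [0.0, -3.0], [3.0, -1.0], [-3.0, -1.0], [4.0, 2.0], [-2.0, 7.0]]
post [490.8 441.5] [489.2 443.8] tape [430.1 490.8]
edge [338.8  88.3]
edge [341.1 322.6]
edge [337.2 482. ]
scene batten -0.5561379996712752 [367.1 310.2] [[-3.1679479583909824, 1.0874267909572382], [2.254263977982191, -2.454321554870205], [2.1089750574475943, 0.25457771017039477], [-1.195291077038803, 1.1123170537424585]]
bay -0.134 [549.7 371.5] [[-5.0, -1.0], [0.0, -0.0], [1.0, -6.0], [3.0, -3.0], [1.0, -4.0], [5.0, 2.0], [-5.0, 12.0]]
post [490.6 440. ] [488.  445.4] tape [431.6 487. ]
edge [336.5  91.2]
edge [327.3 385.2]
edge [334.8 520.6]
```

Residuals are small apart from the partly hidden right inner corner. Both views agree on the batten, at about (367,311) mm with yaw −0.545. The bay is at about (551,371) mm with yaw −0.13 and the post at about (490,442). Next I'll check where the case stands and plan in the bay frame.

Run:
```python
from h import *
np.set_printoptions(precision=0,suppress=True)
th=-.13;t=np.array([551,371]);R=np.array([[np.cos(th),-np.sin(th)],[np.sin(th),np.cos(th)]])
bay=lambda p:R.T@(np.array(p)-t)
for n,uv in [('side',(341,221)),('side',(220,219)),('scene',(367,243)),('scene',(254,231)),('scene',(402,205))]:
    p=ray(n,uv,0)*1000;print(n,'case',p,bay(p))
for n,c in [('batten',(367,311)),('post',(490.7,441)),('tape',(431,489))]: print(n,bay(c))
n=np.array([np.cos(.415),-np.sin(.415)]);a=np.array([np.sin(.415),np.cos(.415)])
print('world n,a',(R@n*1000),(R@a*1000))
```

```text
side case [482.  45.] [ -26. -332.]
side case [805.  96.] [ 287. -239.]
scene case [479.  17.] [ -26. -360.]
scene case [785. 118.] [ 265. -221.]
scene case [ 496. -266.] [  28. -639.]
batten [-175.  -83.]
post [-69.  62.]
tape [-134.  101.]
world n,a [ 855. -518.] [518. 855.]
```

Call:
servo_tool(
  plan=[
    [[-1,35,45,3,0,0,0.15],[-1,35,45,3,0,0,0.15],[-1,30,45,0,0,0,0.15],[-1,30,45,0,0,0,0.15],[-1,25,45,0,0,0,0.15],[-1,20,46,0,0,0,0.15],[-1,10,48,0,0,0,0.15],[-1,5,50,0,0,0,0.15],[-1,0,50,0,0,0,0.15],[-1,0,50,0,0,0,0.15],[-1,0,50,0,0,0,0.15],[-1,0,50,0,0,0,0.15]],
  ],
)

```text
t: 1.3
tool_pos: [0.3793, -0.0131, 0.2347]
orientation: [1.491, 2.765, 0.0]
force: [1.3, -0.4, 0.1]
opening: 0.0926
```

Call:
servo_tool(
  plan=[
    [[-1,-6,49,0,0,0,0.148],[-1,-6,49,0,0,0,0.148],[-1,-6,49,0,0,0,0.149],[-1,-6,49,0,0,0,0],[-1,-6,49,0,0,0,0],[-1,-7,49,0,0,0,0],[-1,-7,49,0,0,0,0],[-1,0,0,-50,0,0,0],[-1,0,0,-50,0,0,0],[-1,0,0,-50,0,0,0],[-1,0,0,-40,0,0,0],[-1,0,0,0,0,0,0]],
  ],
)

```text
t: 2.5
tool_pos: [0.3312, 0.3245, 0.0385]
orientation: [-0.85, -3.017, 0.016]
force: [-0.5, 0.0, 0.0]
opening: 0.0931
```

Run:
```python
from h import *
import cv2
s=monitor.read_state();print(s['t'],s['tool_pos'],s['orientation'],s['force'],s['q'])
im=eyes.read_camera('side')[:,:,::-1];cv2.imwrite('pics/side1.png',cv2.resize(im[180:400,220:500],None,fx=2.5,fy=2.5))
```

```text
2.5 [0.33119362 0.32446748 0.03854157] [-0.85048861 -3.01671197  0.01558298] [-0.47241592  0.04215338  0.01086044] [ 6.64502114e-01 -4.02366022e-02  2.03109438e+00 -2.28959643e-05
  1.16303872e+00 -3.56697997e-01]
```

View pics/side1.png

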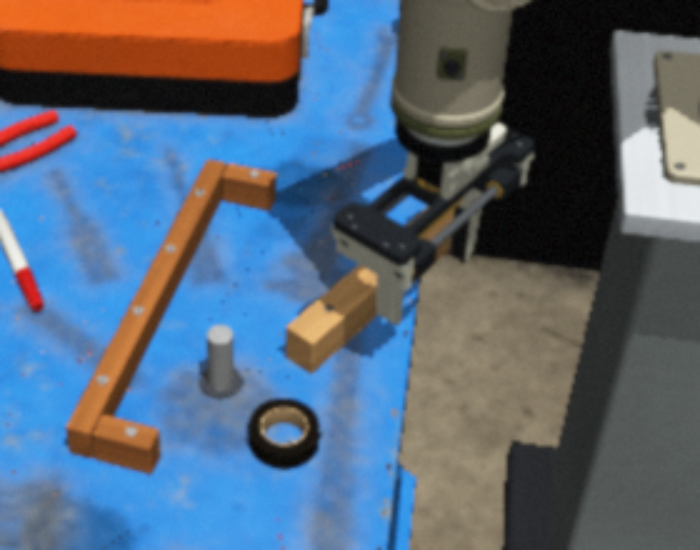

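The image shows both fingers just behind the batten's near face, clear of it. I'll lower and centre the tool, then push along the batten's normal.

Call:
servo_tool(
  plan=[
    [[-1,4,6,-16,0,0,0],[-1,6,-3.6,0,0,0,0],[-1,7,-4.2,0,0,0,0],[-1,7,-4.2,0,0,0,0],[-1,7,-4.2,0,0,0,0],[-1,7,-4.2,0,0,0,0],[-1,7,-4.2,0,0,0,0],[-1,7,-4.2,0,0,0,0],[-1,7,-4.2,0,0,0,0],[-1,7,-4.2,0,0,0,0],[-1,7,-4.2,0,0,0,0],[-1,6,-3.6,0,0,0,0]],
  ],
)

```text
t: 3.75
tool_pos: [0.4155, 0.2886, 0.0288]
orientation: [-0.853, -3.023, 0.0]
force: [-1.7, 0.5, 1.2]
opening: 0.0928
```

```bash
cat >> h.py <<'E'
import cv2
def wood(n):
    "mask of the pale batten (paler and yellower than the bay)"
    im=eyes.read_camera(n);h=cv2.cvtColor(im,cv2.COLOR_RGB2HSV);return im,h
E
python3 - <<'E'
from h import *
s=monitor.read_state();print(s['t'],s['tool_pos'],s['orientation'],s['force'])
im,h=wood('side')
old=cv2.cvtColor(cv2.imread('pics/side0.png'),cv2.COLOR_BGR2HSV)
for n,p in [('battop',(375,283)),('batside',(375,298)),('batend',(338,317)),('baytop',(272,314)),('bayside',(290,303))]: print(n,old[p[1],p[0]])
cv2.imwrite('pics/side2.png',cv2.resize(im[200:380,220:460,::-1],None,fx=3,fy=3,interpolation=cv2.INTER_CUBIC))
E
```

```text
3.75 [0.4154709  0.28860954 0.02877757] [-8.52949839e-01 -3.02346379e+00  3.39092226e-04] [-1.73617878  0.50189925  1.15009438]
battop [ 17 124 225]
batside [ 16 133 121]
batend [ 17 136 107]
baytop [ 14 166 207]
bayside [104 188 233]
```

View pics/side2.png

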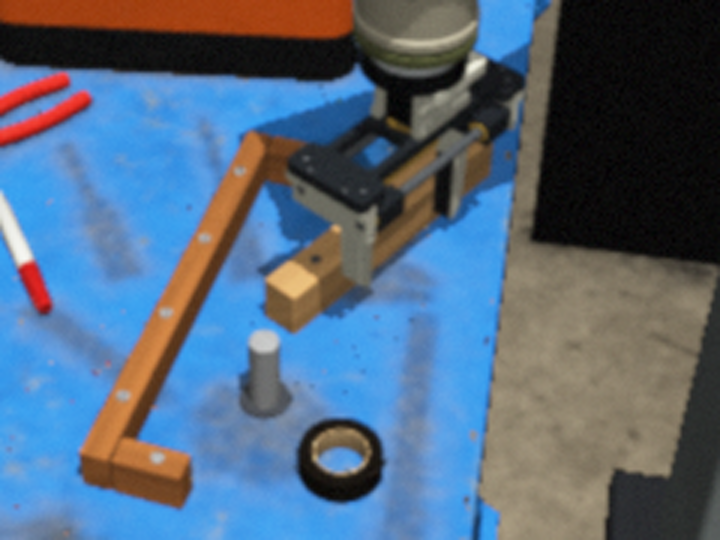

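Contact was made and the batten moved in parallel. Its left end is now near crop (266–293, 283–300), right of the post at (265,340). I'll work out where it lies.

```bash
cat >> h.py <<'E'
TH=-.13;T=np.array([550.5,371]);RB=np.array([[np.cos(TH),-np.sin(TH)],[np.sin(TH),np.cos(TH)]])
bay=lambda p:RB.T@(np.array(p)-T)
E
python3 - <<'E'
from h import *
o={'side':(220,200)}
fl=crop('side',(266,283),.04,o,3)*1000;nl=crop('side',(293,301),.04,o,3)*1000;print(fl,nl,np.hypot(*(fl-nl)))
a=np.array([.518,.855]);c=(fl+nl)/2-120*a;print('c',c,bay(c),'left',bay((fl+nl)/2))
print(bay((415.5+.855*22.5,288.6-.518*22.5)))
E
```

```text
[505.19897508 367.79795486] [482.71597834 381.76241791] 26.466797517570377
c [431.79747671 272.18018638] [-104.89047697 -113.37386136] left [-56.55545269  -3.58155276]
[-102.59294444 -108.26812635]
```

Call:
servo_tool(
  plan=[
    [[-1,-13,8,0,0,0,0],[-1,-4,2,40,0,0,0],[0,0,0,45,0,0,0],[1,-4,-15,0,0,0,-0.143],[1,-4,-15,0,0,0,-0.143],[1,-4,-15,0,0,0,-0.143],[1,-4,-15,0,0,0,-0.143],[1,-4,-15,0,0,0,-0.143],[1,-4,-15,0,0,0,-0.143],[1,-4,-15,0,0,0,-0.143],[1,-4,-15,0,0,0,-0.143],[1,-4,-15,0,0,0,-0.143]],
  ],
)

```text
t: 5.0
tool_pos: [0.361, 0.164, 0.1136]
orientation: [-2.501, -1.901, 0.0]
force: [0.2, 0.1, 0.9]
opening: 0.0178
```

Call:
servo_tool(
  plan=[
    [[1,-3,-9,0,0,0,-0.143],[1,-3,-8,0,0,0,-0.14],[1,0,0,0,0,0,0],[1,0,0,0,0,0,0]],
  ],
)

```text
t: 5.4
tool_pos: [0.3557, 0.1475, 0.1138]
orientation: [-2.737, -1.542, -0.001]
force: [0.3, 0.5, 0.0]
opening: 0.0006
```

Call:
servo_tool(
  plan=[
    [[1,0,0,-45,0,0,0],[1,0,0,-45,0,0,0],[1,4.7,7.7,0,0,0,0],[1,4.7,7.7,0,0,0,0],[1,4.7,7.7,0,0,0,0],[1,4.7,7.7,0,0,0,0],[1,4.7,7.7,0,0,0,0],[1,4.7,7.7,0,0,0,0],[1,4.7,7.7,0,0,0,0],[1,4.7,7.7,0,0,0,0]],
  ],
)

```text
t: 6.4
tool_pos: [0.394, 0.2094, 0.0241]
orientation: [2.74, 1.536, 0.0]
force: [-2.0, -2.3, 1.6]
opening: 0.0004
```

Run:
```python
from h import *
s=monitor.read_state();print(s['t'],s['tool_pos'],s['orientation'],s['force'])
im,h=wood('side')
cv2.imwrite('pics/side3.png',cv2.resize(im[200:380,220:460,::-1],None,fx=3,fy=3,interpolation=cv2.INTER_CUBIC))
```

```text
6.4 [0.39400468 0.2093565  0.0240695 ] [2.74031904e+00 1.53622420e+00 2.58306985e-04] [-1.99889371 -2.30254449  1.60124407]
```

View pics/side3.png

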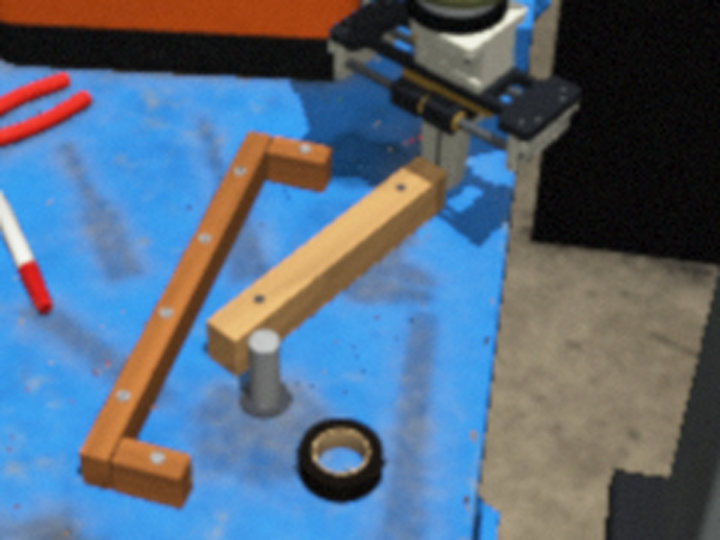

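The batten slides straight and its left end (crop 207–245, 320–340) is level with the post, on the fence side. Its right end is at (415–446, 160–180). I'll measure it again.

```bash
cat >> h.py <<'E'
B=[(15,120),(-15,120),(-15,-120),(15,-120)]
def report(th,c):
    b=bay(c);f=th-TH;R=np.array([[np.cos(f),-np.sin(f)],[np.sin(f),np.cos(f)]])
    print('world',np.round(c),'th',round(th,3),'bay c',b.round(1),'phi',round(-f,3),'corners',(np.array(B)@R.T+b).round().tolist(),
      'post clearance',round(-(R.T@(np.array([-70,63.5])-b))[0]-26,1))
E
python3 - <<'E'
from h import *
o={'side':(220,200)}
th,c,r=fit(B,[crop('side',p,.04,o,3)*1000 for p in [(207,320),(245,341),(446,180),(413,160)]]);print(r.round(1).tolist());report(th,c)
E
```

```text
[[-0.4, -4.2], [-5.3, -5.4], [1.6, 6.4], [4.2, 3.2]]
world [464. 321.] th -0.549 bay c [-79.4 -61.1] phi 0.419 corners [[-17.0, 42.0], [-44.0, 55.0], [-142.0, -165.0], [-115.0, -177.0]] post clearance 16.1
```

Call:
servo_tool(
  plan=[
    [[1,5.8,6,0,0,0,0.015],[1,5.6,6.1,0,0,0,0.015],[1,5.5,6.1,0,0,0,0.015],[1,5.4,6.2,0,0,0,0.015],[1,5.3,6.2,0,0,0,0.015],[1,3.7,7.1,0,0,0,0],[1,3.7,7.1,0,0,0,0],[1,0,0,0,0,0,0]],
  ],
)

```text
t: 7.25
tool_pos: [0.4292, 0.2545, 0.0242]
orientation: [-2.68, -1.638, -0.002]
force: [0.9, -0.5, 0.6]
opening: 0.0005
```

Run:
```python
from h import *
s=monitor.read_state();print(s['t'],s['tool_pos'],s['orientation'],s['force'])
im,h=wood('side')
cv2.imwrite('pics/side4.png',cv2.resize(im[200:380,220:460,::-1],None,fx=3,fy=3,interpolation=cv2.INTER_CUBIC))
```

```text
7.25 [0.42919799 0.25452665 0.02415669] [-2.68045019e+00 -1.63819615e+00 -1.60313086e-03] [ 0.87689702 -0.50643309  0.62027952]
```

View pics/side4.png

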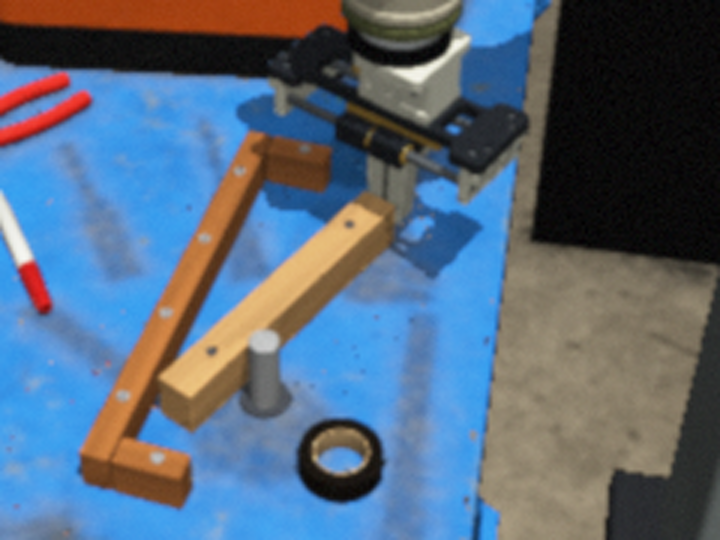

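The left end is now behind the post (crop (160,378)–(195,400)) and close to the fence. The right end is at (362–398, 193–213). I'll measure, then swing the right end in.

Run:
```python
from h import *
o={'side':(220,200)}
th,c,r=fit(B,[crop('side',p,.04,o,3)*1000 for p in [(160,378),(196,401),(398,213),(364,192)]]);print(r.round(1).tolist());report(th,c)
tp=np.array([429.2,254.5]);a=np.array([-np.sin(th),np.cos(th)]);c2=tp+127.5*a;report(th,c2)
```

```text
[[-0.2, -2.8], [-2.2, -1.5], [0.1, 4.6], [2.4, -0.3]]
world [490. 372.] th -0.476 bay c [-60.3  -7. ] phi 0.346 corners [[-6.0, 101.0], [-34.0, 111.0], [-115.0, -115.0], [-87.0, -125.0]] post clearance 7.0
world [488. 368.] th -0.476 bay c [-62.  -11.3] phi 0.346 corners [[-7.0, 97.0], [-35.0, 107.0], [-117.0, -119.0], [-89.0, -129.0]] post clearance 6.9
```

Call:
servo_tool(
  plan=[
    [[1,-7,-13,0,0,0,0],[1,0,0,45,0,0,0],[1,0,0,45,0,0,0],[-1,0.7,10,0,0,0,0.1425],[-1,0.7,10,0,0,0,0.1425],[-1,0.7,10,0,0,0,0.1425],[-1,0.7,10,0,0,0,0.1425],[-1,0.7,10,0,0,0,0.1425],[-1,0.7,10,0,0,0,0.1425],[-1,0.7,10,0,0,0,0.1425],[-1,0.7,10,0,0,0,0.1425],[-1,0.7,10,0,0,0,0.1425]],
  ],
)

```text
t: 8.5
tool_pos: [0.4277, 0.3307, 0.1139]
orientation: [1.16, 2.919, 0.0]
force: [0.3, -0.5, 0.2]
opening: 0.0681
```

Call:
servo_tool(
  plan=[
    [[-1,0.5,7,0,0,0,0.1425],[-1,0.5,6,0,0,0,0.1425],[-1,0,0,0,0,0,0],[-1,0,0,0,0,0,0]],
  ],
)

```text
t: 8.9
tool_pos: [0.4287, 0.3433, 0.1138]
orientation: [-0.749, -3.051, 0.0]
force: [-0.3, -0.1, 0.1]
opening: 0.0926
```

Call:
servo_tool(
  plan=[
    [[-1,0,0,-45,0,0,0],[-1,0,0,-45,0,0,0],[-1,5.5,-2.8,0,0,0,0],[-1,5.5,-2.8,0,0,0,0],[-1,5.5,-2.9,0,0,0,0],[-1,4.1,-2.8,0,0,0,0.0288],[-1,4.2,-2.7,0,0,0,0.0288],[-1,4.3,-2.5,0,0,0,0.0288],[-1,4.4,-2.4,0,0,0,0.0288],[-1,4.4,-2.3,0,0,0,0.0288],[-1,4.5,-2.2,0,0,0,0.0288]],
  ],
)

```text
t: 10.0
tool_pos: [0.4738, 0.3207, 0.0272]
orientation: [0.476, 3.102, 0.005]
force: [-0.6, 0.5, -0.4]
opening: 0.0932
```

Run:
```python
from h import *
s=monitor.read_state();print(s['t'],s['tool_pos'],s['orientation'],s['force'])
im,h=wood('side')
cv2.imwrite('pics/side5.png',cv2.resize(im[200:380,220:460,::-1],None,fx=3,fy=3,interpolation=cv2.INTER_CUBIC))
```

```text
10.0 [0.47382139 0.3207462  0.02723581] [0.47603809 3.10160291 0.00466344] [-0.60812013  0.48432946 -0.35439258]
```

View pics/side5.png

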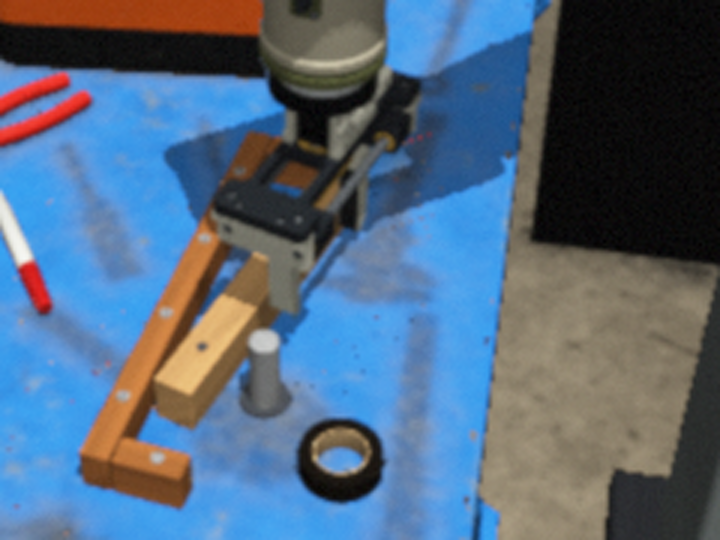

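The swing is going as planned: the batten follows both fingers, and its left end (155–195, 375–400) stays behind the post. I'll finish the rotation and then press gently towards the fence.

Call:
servo_tool(
  plan=[
    [[-1,4.6,-2,0,0,0,0.0288],[-1,4.6,-1.9,0,0,0,0.0288],[-1,4.7,-1.8,0,0,0,0.0288],[-1,4.7,-1.6,0,0,0,0.0288],[-1,4.8,-1.5,0,0,0,0.0288],[-1,4.8,-1.4,0,0,0,0.0288],[-1,0,0,0,0,0,0]],
  ],
)

```text
t: 10.75
tool_pos: [0.5017, 0.3103, 0.0265]
orientation: [0.208, 3.131, 0.003]
force: [0.7, 0.0, -0.6]
opening: 0.0928
```

Call:
servo_tool(
  plan=[
    [[-1,2,-0.3,0,0,0,0],[-1,2,-0.3,0,0,0,0],[-1,0,0,0,0,0,0]],
  ],
)

```text
t: 11.05
tool_pos: [0.5039, 0.3094, 0.0244]
orientation: [0.208, 3.134, 0.001]
force: [-0.3, -0.7, -0.3]
opening: 0.0932
```

Call:
servo_tool(
  plan=[
    [[-1,1.5,-0.2,0,0,0,0],[-1,0,0,0,0,0,0]],
  ],
)

```text
t: 11.25
tool_pos: [0.505, 0.3091, 0.0239]
orientation: [-0.207, -3.135, 0.0]
force: [0.4, 0.3, 0.4]
opening: 0.0928
```

Call:
servo_tool(
  plan=[
    [[-1,1,-0.1,0,0,0,0],[-1,0,0,0,0,0,0]],
  ],
)

```text
t: 11.45
tool_pos: [0.5058, 0.3089, 0.0237]
orientation: [-0.207, -3.134, 0.0]
force: [-0.9, -0.1, 0.8]
opening: 0.093
```

Call:
servo_tool(
  plan=[
    [[-1,1,-0.1,0,0,0,0],[-1,0,0,0,0,0,0]],
  ],
)

```text
t: 11.65
tool_pos: [0.5065, 0.3088, 0.0237]
orientation: [-0.206, -3.134, 0.001]
force: [-4.9, -0.2, 2.3]
opening: 0.093
```

Call:
servo_tool(
  plan=[
    [[-1,1,-0.1,0,0,0,0],[-1,0,0,0,0,0,0]],
  ],
)

```text
t: 11.85
tool_pos: [0.5066, 0.3088, 0.0237]
orientation: [-0.206, -3.132, 0.001]
force: [-9.8, -0.2, 6.8]
opening: 0.0931
```

Force is rising against the fence. I'll press slightly more to square the batten up, then look.

Call:
servo_tool(
  plan=[
    [[-1,1,-0.1,0,0,0,0],[-1,0,0,0,0,0,0]],
  ],
)

```text
t: 12.05
tool_pos: [0.5066, 0.3088, 0.0237]
orientation: [-0.205, -3.131, 0.002]
force: [-13.8, -1.6, 10.4]
opening: 0.0929
```

Call:
servo_tool(
  plan=[
    [[-1,-10,1.3,0,0,0,0],[-1,-15,2,0,0,0,0],[-1,-3,0,40,0,0,0],[-1,0,0,50,0,0,0],[-1,-20,-40,30,0,0,0],[-1,-20,-45,0,0,0,0],[-1,-15,-45,0,0,0,0],[-1,0,-50,0,0,0,0],[-1,0,-50,0,0,0,0],[-1,0,-50,0,0,0,0]],
  ],
)

```text
t: 13.05
tool_pos: [0.4274, 0.0331, 0.1422]
orientation: [0.206, 3.132, -0.0]
force: [0.5, 0.7, -0.6]
opening: 0.093
```

Run:
```python
from h import *
s=monitor.read_state();print(s['t'],s['tool_pos'],s['force'])
im,h=wood('side')
cv2.imwrite('pics/side6.png',cv2.resize(im[220:370,230:420,::-1],None,fx=4,fy=4,interpolation=cv2.INTER_CUBIC))
```

```text
13.05 [0.42738377 0.03306199 0.14217096] [ 0.50142782  0.72698119 -0.58532292]
```

View pics/side6.png

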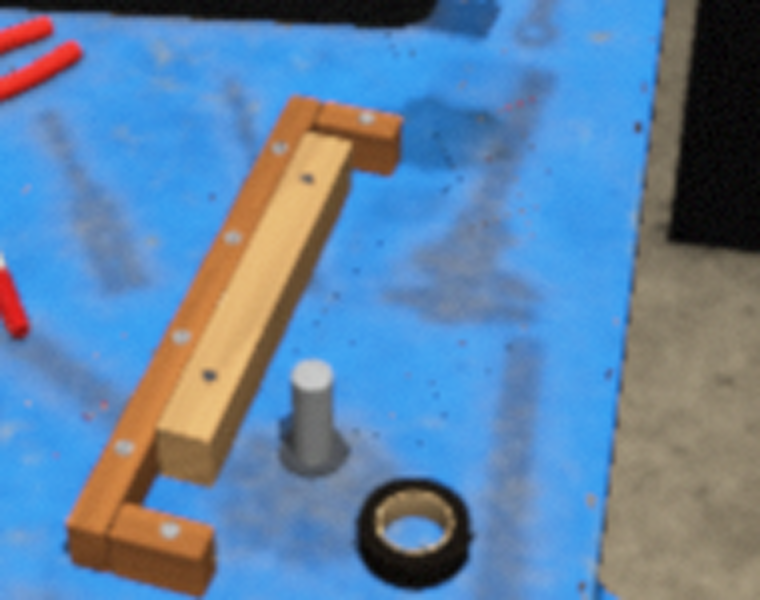

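The batten lies along the fence inside the bay. Its far-edge corners are at (160,430) and (315,137), with near-edge corners at (212,441) and (352,142). I'll check numerically that it is parallel to the fence.

Run:
```python
from h import *
o={'side':(230,220)}
P=[crop('side',p,.04,o)*1000 for p in [(159,430),(212,442),(353,142),(315,137)]]
th,c,r=fit(B,P);print(r.round(1).tolist());report(th,c)
e=[crop('side',p,.035,o)*1000 for p in [(69,523),(297,97)]];d=e[1]-e[0]
print('fence outer angle',np.arctan2(d[0],-d[1]), 'bay u of outer edge',[bay(x).round(1).tolist() for x in e])
print([bay(x).round(1).tolist() for x in P])
for n in('side','scene'):
    h=cv2.cvtColor(eyes.read_camera(n),cv2.COLOR_RGB2HSV); m=((h[...,0]>14)&(h[...,0]<22)&(h[...,1]<150)&(h[...,1]>90)&(h[...,2]>185)).astype('u1')
    if n=='side': m[:215]=0;m[370:]=0;m[:,:240]=0;m[:,330:]=0
    else: m[:240]=0;m[335:]=0;m[:,:215]=0;m[:,340:]=0
    m=cv2.morphologyEx(m,cv2.MORPH_CLOSE,np.ones((3,3)))
    k=max(cv2.findContours(m,0,1)[0],key=cv2.contourArea)[:,0]
    W=np.array([bay(ray(n,p,.04)*1000) for p in k],np.float32)
    print(n,len(k),cv2.minAreaRect(W),W.min(0),W.max(0))
```

```text
[[-0.7, 0.0], [0.8, -1.0], [3.4, -1.2], [-3.5, 2.2]]
world [535. 357.] th -0.124 bay c [-13.5 -16.1] phi -0.006 corners [[1.0, 104.0], [-29.0, 104.0], [-28.0, -136.0], [2.0, -136.0]] post clearance 30.0
fence outer angle -0.12536260738025834 bay u of outer edge [[21.2, 168.4], [22.8, -171.3]]
[[0.1, 103.9], [-28.3, 102.9], [-24.4, -136.9], [-1.6, -134.2]]
side 170 ((-10.072973251342773, -17.267532348632812), (30.00635528564453, 239.7066650390625), 0.843341052532196) [ -26.141432 -137.16428 ] [  5.844327 102.52199 ]
scene 150 ((-11.341043472290039, -17.716636657714844), (29.03470230102539, 238.10704040527344), 0.6508757472038269) [ -26.818968 -136.73187 ] [  3.7540019 101.16911  ]
```

```bash
python3 -c "
from plant import job
print(job.close_job())"
```

```text
the job is handed in; nothing more can be done
None
```

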